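Three collars in the tray, then open the safety cap and hold it

TASK

Three bottle collars are to be sterilised: one already lies in the steel tray, so take any two of the three loose ones from the shelf and lay them flat on the tray's floor beside it, not stacked, leaving the spare collar where it is. Then open the steriliser bottle: press its push-and-turn safety cap down, twist it anticlockwise while pressed until it is free, lift it straight off, and finish still holding it level, about 8 cm above the open neck, so that I can dose from the bottle. Do not disturb the teether, the teat or the two glass bottles.

Things in the scene. Friction and masses are not known exactly. Their poses are not given: they have to be found in the camera images.
- mouth (a point): Centre of the rim of the steriliser bottle's round neck, 175 mm above the shelf (hidden under the cap at the start); z up. The neck is 38 mm across, with three lugs reaching 23 mm from its axis; below 145 mm the shoulder widens to the square body, whose top is 126 mm above the shelf.
- bottle: The white plastic steriliser bottle, square body 78 x 78 mm, held fast in a square steel holder screwed to the shelf (96 mm square, walls 40 mm high, two screw ears out to 72 mm from the middle): it neither turns nor lifts. Origin at the centre of the holder's underside on the shelf, z up along the neck's axis.
- cap_mid (a point): White push-and-turn safety cap on that bottle: round, ribbed, 56 mm outside diameter, 30 mm tall, about 30 g. The point is its centre, half-way up; z up along its axis. Closed, it lies 5 mm below mouth: the cap's top is 185 mm, its lower edge 155 mm above the shelf. Three lugs in its skirt sit in notches under the neck's lugs; clockwise it does not turn.
- insert (a joint): How far (m) the sprung insert in the neck, under the cap, is pushed down: 0 closed, -0.003 cap off. It lifts the cap into its notches with 4 N, 1 N more per mm. To open, press the cap down 4 to 6 mm (bottoms at 6 mm, 10 N) and, kept down, turn it anticlockwise from above by about 60 degrees (free of the lugs from 40 to about 80, where it stops); then it lifts straight off.
- tray_in (a point): Stainless steel tray, open on top: centre of its inner floor, which lies 3 mm above the shelf; outside 260 x 180 mm and 22 mm high, walls 3 mm (inside 254 x 174 mm); x along its long side, y along its short side, z up. It stands loose on the shelf (0.45 kg).
- collar0_mid (a point): Ivory screw collar of a feeding bottle: a plain plastic ring with finely ribbed sides, 52 mm outside diameter, 36 mm hole, 20 mm tall, about 25 g. The point is its centre, half-way up (10 mm over its underside); z is the ring's axis. This one already lies flat in the tray.
- collar1_mid (a point): Ivory screw collar of a feeding bottle: a plain plastic ring with finely ribbed sides, 52 mm outside diameter, 36 mm hole, 20 mm tall, about 25 g. The point is its centre, half-way up (10 mm over its underside); z is the ring's axis. One of the three that start flat on the bare shelf.
- collar2_mid (a point): Ivory screw collar of a feeding bottle: a plain plastic ring with finely ribbed sides, 52 mm outside diameter, 36 mm hole, 20 mm tall, about 25 g. The point is its centre, half-way up (10 mm over its underside); z is the ring's axis. One of the three that start flat on the bare shelf.
- collar3_mid (a point): Ivory screw collar of a feeding bottle: a plain plastic ring with finely ribbed sides, 52 mm outside diameter, 36 mm hole, 20 mm tall, about 25 g. The point is its centre, half-way up (10 mm over its underside); z is the ring's axis. One of the three that start flat on the bare shelf.
- teether: Bystander: pink teether ring of round section, 66 mm outside diameter, 14 mm thick, flat on the shelf among the collars; origin at the middle of its underside.
- teat: Bystander: bottle teat standing on its flange, 48 mm across and 46 mm high, among the collars; origin at the middle of its underside.
- feeder1: Bystander: closed glass feeding bottle on its side, 56 mm across, 150 mm long along its x; origin under its middle, on the shelf.
- feeder2: Bystander: a second such closed glass bottle on its side.
Not all that is in view belongs to the job. Of the things like the part that bears cap_mid, leave any that is purple or yellow; of the rest the larger one is meant.

How it is judged:
On the way, in this order (a step that is already met when the one before it is completed fails the run):
1. three collars lie flat in the tray, let go; the spare stays where it was (x of collar0_mid in the frame of tray_in between -0.108 and 0.108 m and y of collar0_mid in the frame of tray_in between -0.068 and 0.068 m and z of collar0_mid in the frame of tray_in between 0 and 0.016 m and contact force between the fingers and collar0 below 0.1 N and ((x of collar2_mid in the frame of tray_in between -0.108 and 0.108 m and y of collar2_mid in the frame of tray_in between -0.068 and 0.068 m and z of collar2_mid in the frame of tray_in between 0 and 0.016 m and contact force between the fingers and collar2 below 0.1 N and x of collar3_mid in the frame of tray_in between -0.108 and 0.108 m and y of collar3_mid in the frame of tray_in between -0.068 and 0.068 m and z of collar3_mid in the frame of tray_in between 0 and 0.016 m and contact force between the fingers and collar3 below 0.1 N and distance of collar1_mid from where it was at the start of the episode below 0.03 m) or (x of collar1_mid in the frame of tray_in between -0.108 and 0.108 m and y of collar1_mid in the frame of tray_in between -0.068 and 0.068 m and z of collar1_mid in the frame of tray_in between 0 and 0.016 m and contact force between the fingers and collar1 below 0.1 N and x of collar3_mid in the frame of tray_in between -0.108 and 0.108 m and y of collar3_mid in the frame of tray_in between -0.068 and 0.068 m and z of collar3_mid in the frame of tray_in between 0 and 0.016 m and contact force between the fingers and collar3 below 0.1 N and distance of collar2_mid from where it was at the start of the episode below 0.03 m) or (x of collar1_mid in the frame of tray_in between -0.108 and 0.108 m and y of collar1_mid in the frame of tray_in between -0.068 and 0.068 m and z of collar1_mid in the frame of tray_in between 0 and 0.016 m and contact force between the fingers and collar1 below 0.1 N and x of collar2_mid in the frame of tray_in between -0.108 and 0.108 m and y of collar2_mid in the frame of tray_in between -0.068 and 0.068 m and z of collar2_mid in the frame of tray_in between 0 and 0.016 m and contact force between the fingers and collar2 below 0.1 N and distance of collar3_mid from where it was at the start of the episode below 0.03 m))), for 0.2 s.
2. the safety cap is pressed down at least 2.5 mm (z of cap_mid in the frame of mouth below -0.0075 m and angle between the x axis of cap_mid and the x axis of mouth, either way round below 0.45 rad), for 0.05 s.
3. the cap, still down on the neck, is twisted more than 32 degrees (angle between the x axis of cap_mid and the x axis of mouth, either way round above 0.56 rad and z of cap_mid in the frame of mouth below 0.001 m), for 0.05 s.
At the end, for the whole second after the job is handed in: Exactly three collars lie flat on the tray floor, let go; the spare is within 3 cm of its start. The fingers hold the cap still and clear of the bottle: lower edge 3 to 15 cm above the neck's rim, axis within 3 cm of the neck's, tilt under 14 degrees (all of step 1 and z of cap_mid in the frame of mouth between 0.045 and 0.165 m and horizontal distance between cap_mid and mouth below 0.03 m and angle between cap_mid's own z axis and vertical below 0.25 rad and contact force between the fingers and cap above 1 N and contact force between cap and bottle below 0.1 N and linear speed of cap below 0.03 m/s); the arm keeps its last pose, push and grip.
It fails at once if a bystander (teether, teat or lying glass bottle) is moved more than 3 cm (distance of any of teether, teat, feeder1, feeder2 from where it was at the start of the episode above 0.03 m).
It also fails if it takes over 67 s, if anything falls off the work surface, if the arm or the gripper's body presses on something with over 40 N, if the wrist force passes 120 N, or if a joint passes its speed limit or range.

ROBOT

A 6-joint arm with a two-finger parallel gripper is mounted at the origin on the work surface. World frame = base frame: x ahead of the robot, y to its left, z up, the work surface at z = 0. Lengths are in m, angles in rad, forces in N, time in s.
With the tool pointing down it reaches from about 0.3 to 0.95 m from the base axis. Payload 3.1 kg.
Tool frame: the origin (TCP) lies midway between the tips of the shut fingers; the grasp point (between the pads) lies 19 mm behind it (arm.grasp_offset is the distance from the TCP to the grasp point, in m); x points along the fingers, y is the direction in which the jaws open and shut, and the axes are right-handed (so a half turn about x gives the same grasp; the last joint's range is limited). The gripper opens to 85 mm and grips with 20 to 120 N. Pads are 22 mm wide; open, the fingers measure 114 mm over their backs; the gripper's body (76 mm by 85 mm) begins 54 mm behind the grasp point. The pads swing forward as they close: fully open they stand 13 mm farther back than shut.
Start: joints at [1.108, 0.308, 1.634, -0, 1.2, -0.07], TCP at [0.239, 0.577, 0.231] pointing down, gripper open.
Joint ranges: [-3.06, 3.06], [-0.79, 1.96], [0.05, 2.63], [-1.19, 4.34], [0.05, 2.64], [-2.94, 2.94]. Speed limits (rad/s): [2.79, 2.79, 3.14, 3.14, 3.14, 3.14].

INTERFACE

Orientations are given as [roll, pitch, yaw] about the fixed x, y, z axes, in that order (R = Rz(yaw) Ry(pitch) Rx(roll)).
In Python, from rig import arm gives the robot as it stands.
- The arm moves only by the tool play_rows, never from a script. Its argument "deltas" is a list of rows, each a list of 5 numbers: the shift along the tool's x, y, z as a fraction of full scale, then the turn about the tool's x as a fraction of full scale, then the gripper command: -1 is shut, 1 is fully open, values between are in proportion. In form: [[x, y, z, yaw, jaw], ...]. A call has 1 to 20 rows; each row is the pose to reach, as a shift and turn from the pose commanded when the call began, along the tool's axes at that moment; what a row does not reach only later rows make up. Full scale, the value 1, is 0.4 m for a shift and pi/2 rad for a turn. A row lasts 1/8 s, in which the tool goes at most 62.5 mm and 10.7 degrees, less where a joint would pass 70% of its speed; a pose out of reach is approached as far as the arm can. A call with a number of a shift or a turn outside -1 to 1 is refused whole. A call with a gripper value outside its range is refused whole. The fingers move at their own pace and stop on an object; the grip force is fixed at half the most. Time passes only in rows, so rows that repeat a pose let the fingers close. It gives the time, the measured TCP pose, the force and the opening at its end, in the units of the state.
- arm.state(): the state, without advancing time (a new reading comes with each control period).
- arm.get_image(name): name is "scene" or "top" or "wrist"; returns a dict with "pixels" (400x640x3 uint8, blue, green, red), "fx", "fy", "cx", "cy" (pixels), "dist" ([k1, k2, p1, p2, k3] as OpenCV has them; the pictures are not rectified), "pose" (4x4, takes a point from camera to world coordinates). Camera axes: x right, y down, z forward; pixel columns grow to the right and rows downward; lengths in m; the calibration is good to about 2 mm. A picture is of the moment at which its call begins. There is no depth.
- arm.close_job(): hands the job in, once; it reports no verdict.
The state is a dict: "time": time; "joint_positions": joint angles; "qd": joint speeds; "effort": joint torques, N m; "eef_pos": TCP position; "orientation": TCP orientation; "force": force on the tool from outside, world axes, zero at the start; "ft_torque": the same for the moment, N m; "opening": opening from 0.0 (shut) to 1.0 (fully open).
Only numpy, scipy, OpenCV 4.12 (cv2) and the standard library are available. Lean on these libraries where they do the work, as an engineer would, in place of code of your own. Each camera call takes 0.05 s, during which the arm holds its last target.

## Working session

There is one attempt and no reset: what is moved stays moved. The work goes in short steps, Python scripts to look and compute and a tool call to move; the robot and the scene stay as the last step left them, time stands still between calls to the robot, and variables do not carry over. Pictures are saved under pics/ and viewed, and the job is handed in when it is done.

Besides the shell and the picture viewer there is one more tool, called after "Request:" in YAML: its name, and indented under it one key for each argument. play_rows: Moves the arm, as the interface text tells. Its arguments: {"type":"object","properties":{"deltas":{"type":"array"}},"required":["deltas"]}

```bash
ls; mkdir -p pics
python3 - <<'E'
from rig import arm
import cv2
s=arm.state();print(s['time'],s['eef_pos'],s['orientation'],s['opening'])
for n in ['scene','top','wrist']:
    im=arm.get_image(n);cv2.imwrite(f'pics/a_{n}.png',im['pixels'])
    print(n,im['fx'],im['fy'],im['cx'],im['cy'],im['dist']);print(im['pose'].round(4) if hasattr(im['pose'],'round') else im['pose'])
E
```

```text
pics
0.0 [0.23888971 0.57665091 0.23002083] [-1.62515456  1.56849282 -2.01789873] 0.9958845326672496
scene 505.9649592826072 505.9649592826072 327.67631302441447 200.67641294931892 [-0.10852962  0.          0.          0.          0.        ]
[[ 0.2595  0.6652 -0.7001  1.4213]
 [ 0.9657 -0.1728  0.1938 -0.2757]
 [ 0.008  -0.7264 -0.6872  0.9597]
 [ 0.      0.      0.      1.    ]]
top 424.7907295675767 424.7907295675767 309.42678075686024 202.4985528505032 [-0.03291598  0.          0.          0.          0.        ]
[[ 0.0284 -0.9922  0.1213  0.446 ]
 [-0.9996 -0.0289 -0.0021 -0.0147]
 [ 0.0055 -0.1212 -0.9926  1.086 ]
 [ 0.      0.      0.      1.    ]]
wrist 329.6828985521395 329.6828985521395 321.13038269254025 199.3433377829174 [-0.027225  0.        0.        0.        0.      ]
[[ 0.3817  0.8745  0.2994  0.1611]
 [ 0.9243 -0.3602 -0.1264  0.6088]
 [-0.0027  0.3249 -0.9457  0.3726]
 [ 0.      0.      0.      1.    ]]
```

View pics/a_scene.png

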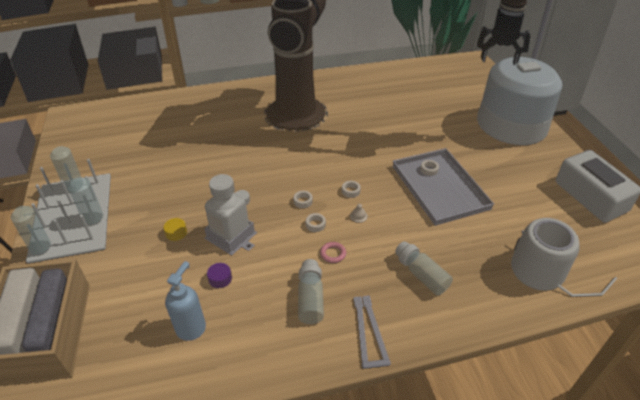

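View pics/a_top.png

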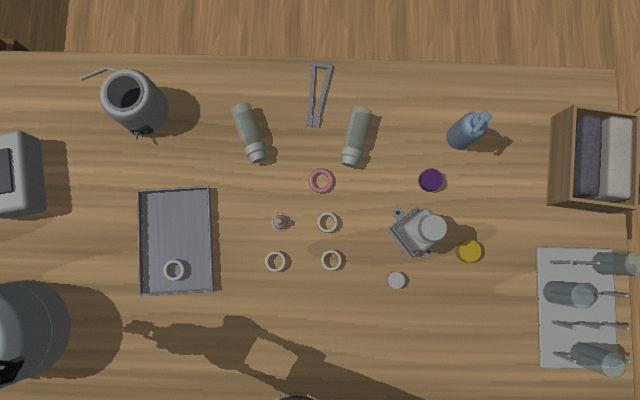

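View pics/a_wrist.png

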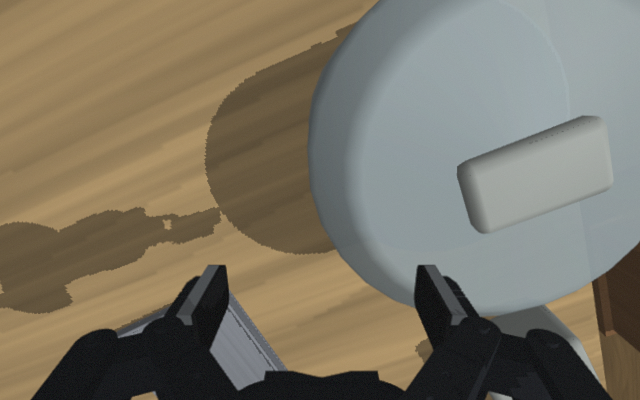

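```bash
cat > h.py <<'E'
import numpy as np,cv2
from rig import arm
def cam(n):
    im=arm.get_image(n)
    return im
def ray(im,uv):
    K=np.array([[im['fx'],0,im['cx']],[0,im['fy'],im['cy']],[0,0,1]])
    p=cv2.undistortPoints(np.array(uv,float).reshape(-1,1,2),K,np.array(im['dist'],float)).reshape(-1,2)
    P=np.array(im['pose']);d=np.c_[p,np.ones(len(p))]@P[:3,:3].T
    return P[:3,3],d/np.linalg.norm(d,axis=1)[:,None]
def onz(im,uv,z):
    o,d=ray(im,uv);return o+d*((z-o[2])/d[:,2])[:,None]
def proj(im,X):
    P=np.linalg.inv(np.array(im['pose']));K=np.array([[im['fx'],0,im['cx']],[0,im['fy'],im['cy']],[0,0,1]])
    return cv2.projectPoints(np.array(X,float).reshape(-1,1,3),cv2.Rodrigues(P[:3,:3])[0],P[:3,3],K,np.array(im['dist'],float))[0].reshape(-1,2)
def tri(i1,u1,i2,u2):
    a,d=ray(i1,[u1]);b,e=ray(i2,[u2]);d=d[0];e=e[0]
    s=np.linalg.lstsq(np.c_[d,-e],b-a,rcond=None)[0]
    p=a+s[0]*d;q=b+s[1]*e
    return (p+q)/2,np.linalg.norm(p-q)
E
python3 - <<'E'
import cv2
t=cv2.imread('pics/a_top.png');s=cv2.imread('pics/a_scene.png')
cv2.imwrite('pics/b_top.png',cv2.resize(t[140:320,250:490],None,fx=3.3,fy=3.3,interpolation=cv2.INTER_CUBIC))
cv2.imwrite('pics/b_scene.png',cv2.resize(s[160:300,150:390],None,fx=3.3,fy=3.3,interpolation=cv2.INTER_CUBIC))
cv2.imwrite('pics/b_tray.png',cv2.resize(t[170:310,120:240],None,fx=4,fy=4,interpolation=cv2.INTER_CUBIC))
E
```

```text
(no output)
```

View pics/b_top.png

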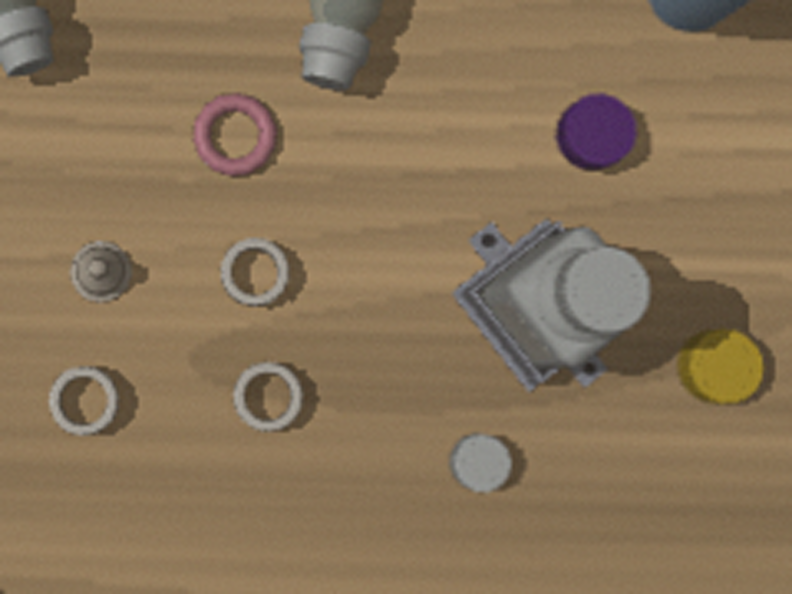

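View pics/b_scene.png

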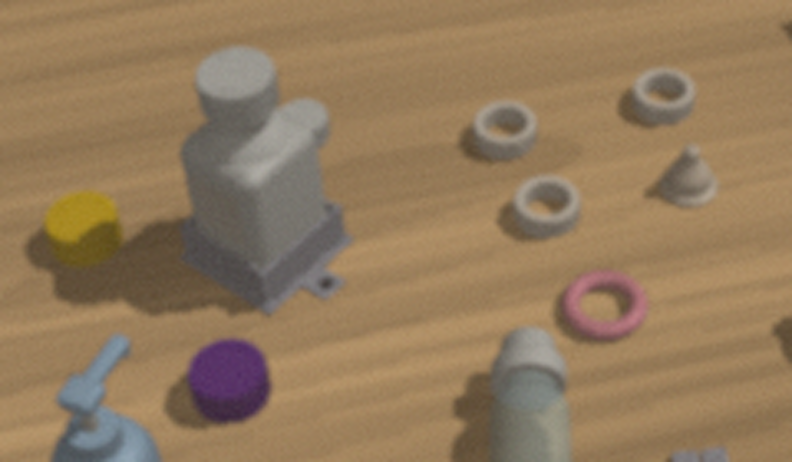

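View pics/b_tray.png

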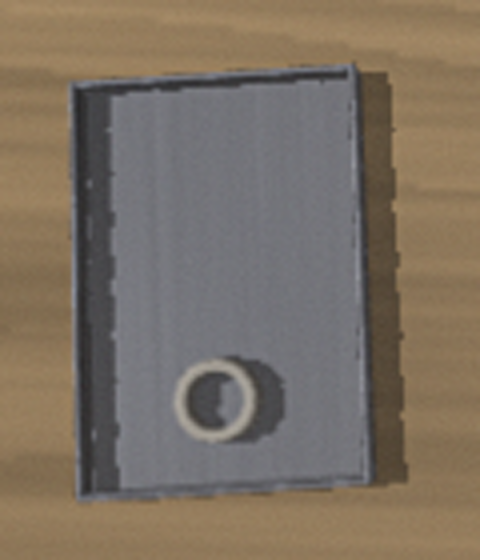

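Run:
```python
from h import *
t=cam('top');s=cam('scene')
def rings(im,boxes,nm):
    px=im['pixels'];hsv=cv2.cvtColor(px,cv2.COLOR_BGR2HSV)
    out=[]
    for (u,v,r) in boxes:
        roi=hsv[v-r:v+r,u-r:u+r]
        m=((roi[...,1]<60)&(roi[...,2]>115)).astype(np.uint8)*255
        c,_=cv2.findContours(m,cv2.RETR_EXTERNAL,cv2.CHAIN_APPROX_NONE)
        c=max(c,key=cv2.contourArea)
        x,y,w,h=cv2.boundingRect(c);e=cv2.fitEllipse(c)
        print(nm,(u,v),'bb',x+u-r,y+v-r,w,h,'ell',np.round([e[0][0]+u-r,e[0][1]+v-r,*e[1]],1))
        out.append((e[0][0]+u-r,e[0][1]+v-r))
    return out
a=rings(t,[(275,262,14),(332,260,14),(328,223,14),(174,270,14),(433,227,20),(397,280,14)],'top')
b=rings(s,[(350,188,14),(303,200,14),(316,222,14),(430,167,13),(221,184,17)],'scene')
for i in range(5):
    print(tri(t,a[i],s,b[i]), onz(t,[a[i]],[.02,.02,.02,.023,.185][i]),onz(s,[b[i]],[.02,.02,.02,.023,.185][i]))
for z in (0,.02): print(onz(t,[(397,280),(430,180),(470,251)],z), onz(t,[(321,181),(280,223)],z))
```

```text
top (275, 262) bb 265 251 20 21 ell [274.5 261.1  19.3  20. ]
top (332, 260) bb 321 250 20 21 ell [330.5 259.7  19.5  20.1]
top (328, 223) bb 317 212 20 20 ell [326.6 221.7  19.4  19.6]
top (174, 270) bb 160 256 28 28 ell [172.8 269.5  29.6  32.8]
top (433, 227) bb 413 209 34 38 ell [428.8 227.8  30.8  34.6]
top (397, 280) bb 386 271 19 18 ell [395.4 279.9  16.4  17.2]
scene (350, 188) bb 342 181 18 15 ell [351.2 187.5  12.7  18.1]
scene (303, 200) bb 294 191 18 16 ell [303.  197.8  13.6  18.6]
scene (316, 222) bb 306 214 19 16 ell [315.5 220.9  14.2  19.4]
scene (430, 167) bb 417 156 26 24 ell [430.3 168.3  22.9  29.7]
scene (221, 184) bb 209 174 25 17 ell [221.5 182.3  15.9  25.3]
(array([0.42706754, 0.06651006, 0.01849608]), np.float64(0.001314173956048604)) [[0.42691957 0.06576151 0.02      ]] [[0.42878458 0.06660998 0.02      ]]
(array([ 0.43438861, -0.07288282,  0.01860063]), np.float64(0.0012448570940910076)) [[ 0.43424646 -0.07340898  0.02      ]] [[ 0.43604948 -0.07259161  0.02      ]]
(array([ 0.52899105, -0.06120824,  0.0193093 ]), np.float64(0.0005750580828329831)) [[ 0.52886416 -0.06145611  0.02      ]] [[ 0.52972616 -0.06108963  0.02      ]]
(array([0.39818324, 0.32019539, 0.01240534]), np.float64(0.00018535813041401641)) [[0.39867974 0.3169822  0.023     ]] [[0.40962718 0.3134302  0.023     ]]
(array([ 0.50864083, -0.27665364,  0.1824295 ]), np.float64(0.00684238042990541)) [[ 0.50912627 -0.27244163  0.185     ]] [[ 0.50991213 -0.27987191  0.185     ]]
[[ 0.38777418 -0.24394057  0.        ]
 [ 0.6467895  -0.3291181   0.        ]
 [ 0.4656583  -0.43121008  0.        ]] [[ 0.63565505 -0.04538494  0.        ]
 [ 0.52361685  0.0568065   0.        ]]
[[ 0.38884635 -0.23971963  0.02      ]
 [ 0.64309149 -0.32332848  0.02      ]
 [ 0.46529611 -0.42354027  0.02      ]] [[ 0.6321621  -0.04482071  0.02      ]
 [ 0.52218726  0.0554887   0.02      ]]
```

Run:
```python
from h import *
t=cam('top');s=cam('scene')
c=onz(t,[(138,190.7),(208.5,186.5),(212.5,291),(140,294.5)],.022);print(c.round(4),c.mean(0))
print([np.linalg.norm(c[i]-c[i-1]).round(4) for i in range(4)])
print(onz(t,[(174,270)],.023))
cv2.imwrite('pics/c_scene.png',cv2.resize(s['pixels'][140:230,385:500],None,fx=6,fy=6,interpolation=cv2.INTER_CUBIC))
# tool pose
from scipy.spatial.transform import Rotation as R
st=arm.state();o=st['orientation'];print(st['eef_pos'],R.from_euler('xyz',o).as_matrix().round(4))
```

```text
[[0.5935 0.4192 0.022 ]
 [0.6094 0.2401 0.022 ]
 [0.3493 0.2157 0.022 ]
 [0.335  0.3948 0.022 ]] [0.4717937  0.31742853 0.022     ]
[np.float64(0.2596), np.float64(0.1798), np.float64(0.2612), np.float64(0.1797)]
[[0.39757658 0.31383612 0.023     ]]
[0.23918849 0.5772187  0.23098394] [[-2.000e-04  3.828e-01  9.238e-01]
 [-5.000e-04  9.238e-01 -3.828e-01]
 [-1.000e+00 -6.000e-04 -0.000e+00]]
```

View pics/c_scene.png

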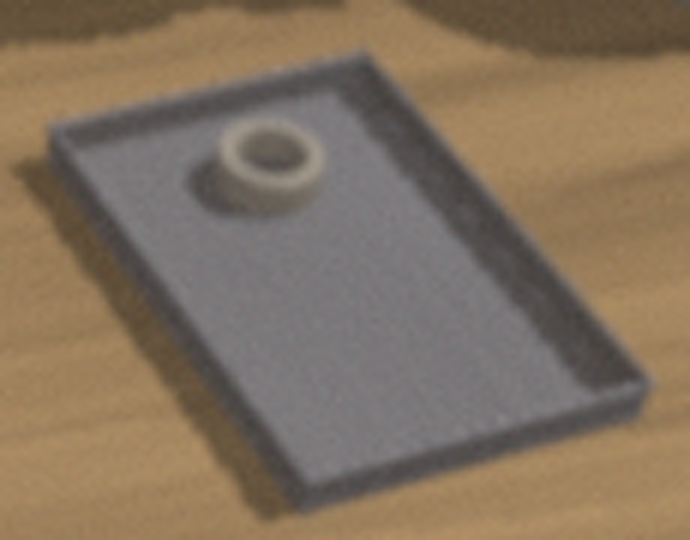

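Request:
play_rows:
  deltas:
    - [0, -0.15, 0.14, -0.05, 1]
    - [0, -0.3, 0.28, -0.1, 1]
    - [0, -0.45, 0.42, -0.15, 1]
    - [0, -0.6, 0.56, -0.2, 1]
    - [0.05, -0.75, 0.7, -0.25, 1]
    - [0.1, -0.88, 0.82, -0.25, 1]
    - [0.125, -0.97, 0.9, -0.25, 1]
    - [0.125, -1, 0.926, -0.25, 1]
    - [0.125, -1, 0.926, -0.25, 1]
    - [0.125, -1, 0.926, -0.25, 1]
    - [0.125, -1, 0.926, -0.25, 1]

```text
time: 1.72
eef_pos: [0.4282, 0.0663, 0.1813]
orientation: [2.027, 1.57, 2.025]
force: [0.2, -0.0, 1.4]
opening: 1.002
```

```bash
cat > look.py <<'E'
from h import *
import sys
from scipy.spatial.transform import Rotation as R
w=cam('wrist');cv2.imwrite(f'pics/{sys.argv[1]}.png',w['pixels'])
st=arm.state();print(st['time'],np.round(st['eef_pos'],4),np.round(st['force'],2),round(st['opening'],3));print(R.from_euler('xyz',st['orientation']).as_matrix().round(3));print(np.round(st['joint_positions'],3));print(np.array(w['pose']).round(3))
E
python3 look.py d_w
```

```text
1.775 [0.4282 0.0668 0.1815] [-0.89  0.69 -0.09] 0.996
[[ 0.    -0.     1.   ]
 [ 0.001  1.     0.   ]
 [-1.     0.001  0.   ]]
[ 5.400e-02 -1.000e-02  2.110e+00  1.000e-03  1.041e+00 -1.518e+00]
[[-0.     0.946  0.325  0.344]
 [ 1.    -0.     0.     0.066]
 [ 0.     0.325 -0.946  0.324]
 [ 0.     0.     0.     1.   ]]
```

View pics/d_w.png

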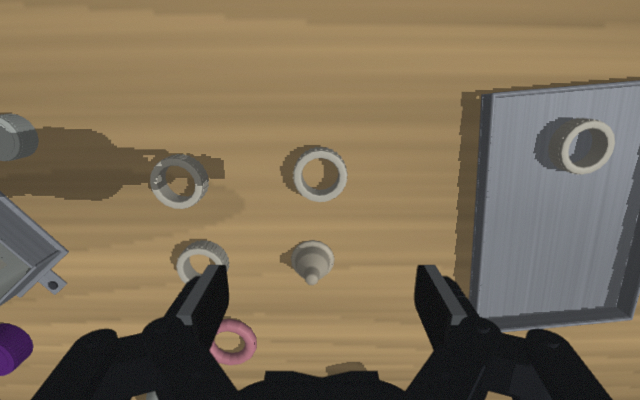

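```bash
cat > ring.py <<'E'
from h import *
def ring(im,u,v,r=34,th=(70,115)):
    hsv=cv2.cvtColor(im['pixels'],cv2.COLOR_BGR2HSV)[v-r:v+r,u-r:u+r]
    m=((hsv[...,1]<th[0])&(hsv[...,2]>th[1])).astype(np.uint8)*255
    c,_=cv2.findContours(m,cv2.RETR_EXTERNAL,cv2.CHAIN_APPROX_NONE);c=max(c,key=cv2.contourArea)
    return c.reshape(-1,2)+[u-r,v-r],m
def circ_on(im,c,z):
    p=onz(im,c.astype(float),z)[:,:2].astype(np.float32)
    (x,y),r=cv2.minEnclosingCircle(p);return np.round([x,y,r],4)
E
python3 - <<'E'
from ring import *
w=cam('wrist')
for u,v in [(320,175),(180,182)]:
    for th in [(70,115),(70,150),(60,140)]:
        c,m=ring(w,u,v,th=th);e=cv2.fitEllipse(c);print(np.round(e[0]+e[1],1),circ_on(w,c,.02),onz(w,[e[0]],.02).round(4))
    cv2.imwrite('pics/m_%d.png'%u,m)
print(onz(w,[(588,148)],.023))
E
```

```text
[319.7 175.4  51.2  53.6] [0.4239 0.0656 0.027 ] [[0.4241 0.0652 0.02  ]]
[319.9 176.2  49.9  51.6] [0.4255 0.0652 0.0253] [[0.4249 0.0653 0.02  ]]
[319.8 175.9  50.1  51.9] [0.4248 0.0652 0.0259] [[0.4246 0.0652 0.02  ]]
[180.9 193.2  26.2  50.7] [ 0.4343 -0.0709  0.0281] [[ 0.4421 -0.0699  0.02  ]]
[176.4 188.8  34.7  44.6] [ 0.4373 -0.0737  0.0246] [[ 0.4376 -0.0738  0.02  ]]
[177.1 190.7  31.   44.9] [ 0.4393 -0.0735  0.0249] [[ 0.4395 -0.0733  0.02  ]]
[[0.39613118 0.31546458 0.023     ]]
```

Request:
play_rows:
  deltas:
    - [0.13, 0, -0.006, 0, 1]
    - [0.26, -0.002, -0.006, 0, 1]
    - [0.37, -0.002, -0.006, 0, 1]
    - [0.43, -0.002, -0.006, 0, 1]
    - [0.4525, -0.002, -0.006, 0, 1]
    - [0.4525, -0.002, -0.006, 0, 1]
    - [0.4525, -0.002, -0.006, 0, -1]
    - [0.4525, -0.002, -0.006, 0, -1]
    - [0.4525, -0.002, -0.006, 0, -1]
    - [0.4525, -0.002, -0.006, 0, -1]
    - [0.4525, -0.002, -0.006, 0, -1]
    - [0.4525, -0.002, -0.006, 0, -1]

```text
time: 3.32
eef_pos: [0.4272, 0.0654, 0.002]
orientation: [0.202, 1.568, 0.201]
force: [-1.4, 1.1, 9.4]
opening: 0.579
```

```bash
python3 look.py e_w
```

```text
3.375 [0.4272 0.0655 0.002 ] [-2.92  0.04  9.19] 0.578
[[ 0.002  0.001  1.   ]
 [ 0.     1.    -0.001]
 [-1.     0.     0.002]]
[ 5.100e-02  3.290e-01  2.198e+00  1.000e-03  6.130e-01 -1.520e+00]
[[-0.     0.945  0.327  0.343]
 [ 1.     0.     0.     0.065]
 [ 0.     0.327 -0.945  0.144]
 [ 0.     0.     0.     1.   ]]
```

View pics/e_w.png

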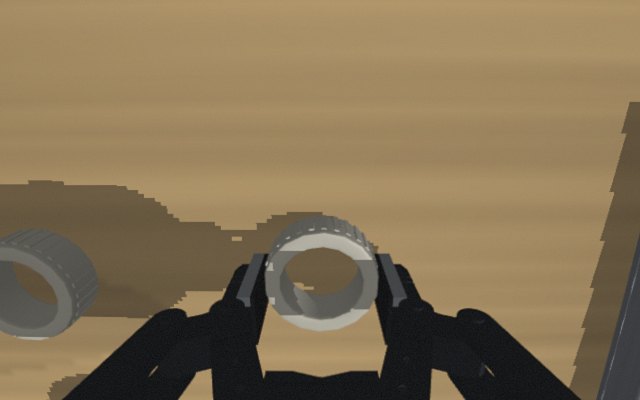

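Request:
play_rows:
  deltas:
    - [-0.1, 0, 0, 0, -1]
    - [-0.2, 0, 0, 0, -1]
    - [-0.2, 0.12, 0.06, 0, -1]
    - [-0.2, 0.25, 0.12, 0, -1]
    - [-0.2, 0.38, 0.18, 0, -1]
    - [-0.2, 0.5, 0.24, 0, -1]
    - [-0.2, 0.6, 0.29, 0, -1]
    - [-0.2, 0.647, 0.31, 0, -1]
    - [-0.2, 0.647, 0.31, 0, -1]
    - [-0.1, 0.647, 0.31, 0, -1]
    - [-0.05, 0.647, 0.31, 0, -1]
    - [-0.025, 0.647, 0.31, 0, -1]
    - [-0.0165, 0.647, 0.31, 0, -1]
    - [-0.0165, 0.647, 0.31, 0, -1]
    - [-0.0165, 0.647, 0.31, 0, 0.5]
    - [-0.0165, 0.647, 0.31, 0, 0.8]
    - [-0.0165, 0.647, 0.31, 0, 0.8]
    - [-0.0165, 0.647, 0.31, 0, 0.8]
    - [-0.15, 0.647, 0.31, 0, 0.8]
    - [-0.25, 0.647, 0.31, 0, 0.8]

```text
time: 5.88
eef_pos: [0.5501, 0.3242, 0.1014]
orientation: [0.479, 1.571, 0.479]
force: [0.5, 0.7, 0.3]
opening: 0.899
```

```bash
python3 look.py f_w; python3 -c "
from h import *
t=cam('top');cv2.imwrite('pics/f_top.png',t['pixels'])"
```

```text
5.925 [0.554  0.3262 0.108 ] [1.64 0.98 3.17] 0.902
[[ 0.009 -0.     1.   ]
 [ 0.005  1.     0.   ]
 [-1.     0.005  0.009]]
[ 0.464  0.469  1.682 -0.     0.981 -1.106]
[[-0.001  0.946  0.325  0.466]
 [ 1.     0.001  0.     0.324]
 [-0.     0.325 -0.946  0.244]
 [ 0.     0.     0.     1.   ]]
```

View pics/f_w.png

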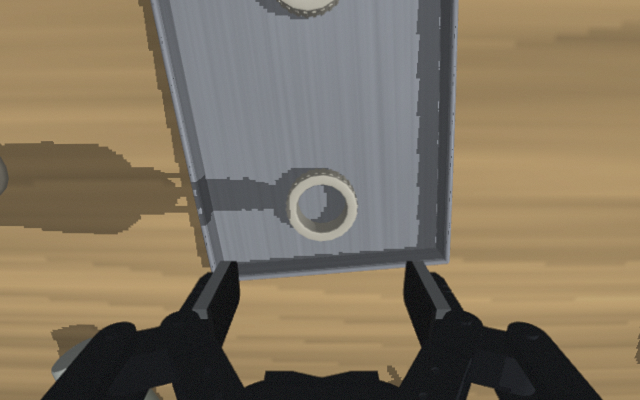

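View pics/f_top.png

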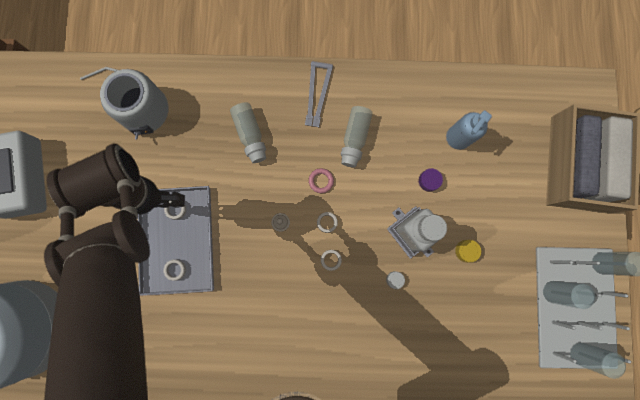

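Request:
play_rows:
  deltas:
    - [-0.12, 0, 0, 0, 1]
    - [-0.12, -0.15, -0.04, 0, 1]
    - [-0.12, -0.3, -0.08, 0, 1]
    - [-0.12, -0.45, -0.12, 0, 1]
    - [-0.12, -0.6, -0.17, 0, 1]
    - [-0.12, -0.75, -0.21, 0, 1]
    - [-0.12, -0.88, -0.25, 0, 1]
    - [-0.12, -0.96, -0.28, 0, 1]
    - [-0.12, -0.995, -0.286, 0, 1]
    - [-0.12, -0.995, -0.286, 0, 1]
    - [-0.12, -0.995, -0.286, 0, 1]

```text
time: 7.35
eef_pos: [0.4359, -0.073, 0.1481]
orientation: [1.612, 1.57, 1.613]
force: [-0.7, 1.4, -0.1]
opening: 0.997
```

```bash
python3 look.py g_w
python3 - <<'E'
from ring import *
w=cam('wrist')
p=proj(w,[.435,-.073,.02])[0];print(p)
for th in [(70,115),(70,150),(60,140)]:
    c,m=ring(w,int(p[0]),int(p[1]),th=th);e=cv2.fitEllipse(c);print(np.round(e[0]+e[1],1),circ_on(w,c,.02),onz(w,[e[0]],.02).round(4))
E
```

```text
7.4 [ 0.4359 -0.0729  0.1481] [-0.4   0.1  -0.45] 1.0
[[-0.    -0.001  1.   ]
 [ 0.     1.     0.001]
 [-1.     0.    -0.   ]]
[-2.650e-01  5.800e-02  2.119e+00  1.000e-03  9.650e-01 -1.837e+00]
[[-0.002  0.946  0.325  0.352]
 [ 1.     0.002  0.001 -0.074]
 [ 0.     0.325 -0.946  0.291]
 [ 0.     0.     0.     1.   ]]
[321.40020993 188.90643448]
[320.  184.6  56.4  59.4] [ 0.4308 -0.0739  0.027 ] [[ 0.4312 -0.0742  0.02  ]]
[320.1 185.2  55.   57.3] [ 0.4321 -0.0737  0.0255] [[ 0.4317 -0.0741  0.02  ]]
[320.1 185.1  55.1  58. ] [ 0.4322 -0.0737  0.0259] [[ 0.4316 -0.0742  0.02  ]]
```

View pics/g_w.png

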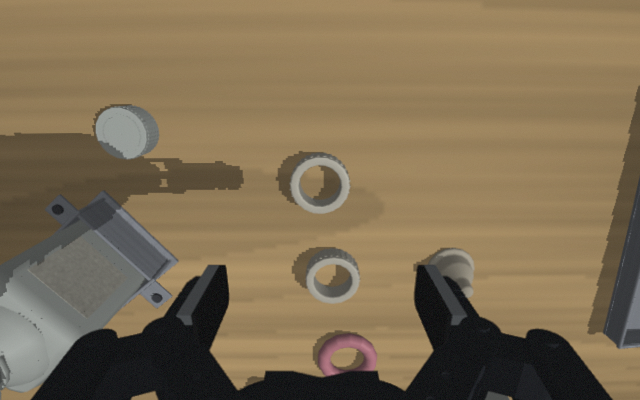

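Request:
play_rows:
  deltas:
    - [0.13, -0.0025, -0.006, 0, 1]
    - [0.25, -0.0025, -0.006, 0, 1]
    - [0.33, -0.0025, -0.006, 0, 1]
    - [0.364, -0.0025, -0.006, 0, 1]
    - [0.364, -0.0025, -0.006, 0, 1]
    - [0.364, -0.0025, -0.006, 0, -1]
    - [0.364, -0.0025, -0.006, 0, -1]
    - [0.364, -0.0025, -0.006, 0, -1]
    - [0.364, -0.0025, -0.006, 0, -1]
    - [0.364, -0.0025, -0.006, 0, -1]
    - [0.364, -0.0025, -0.006, 0, -1]

```text
time: 8.82
eef_pos: [0.4346, -0.0753, 0.0047]
orientation: [-0.199, 1.568, -0.2]
force: [-1.6, 0.8, 9.2]
opening: 0.583
```

Request:
play_rows:
  deltas:
    - [-0.12, 0, 0, 0, -1]
    - [-0.22, 0, 0, 0, -1]
    - [-0.22, 0.13, 0.02, 0, -1]
    - [-0.22, 0.28, 0.03, 0, -1]
    - [-0.22, 0.43, 0.05, 0, -1]
    - [-0.22, 0.58, 0.07, 0, -1]
    - [-0.22, 0.73, 0.085, 0, -1]
    - [-0.22, 0.87, 0.1, 0, -1]
    - [-0.22, 0.95, 0.105, 0, -1]
    - [-0.22, 0.98, 0.105, 0, -1]
    - [-0.22, 0.98, 0.105, 0, -1]
    - [-0.1, 0.98, 0.105, 0, -1]
    - [-0.05, 0.98, 0.105, 0, -1]
    - [-0.025, 0.98, 0.105, 0, -1]
    - [-0.017, 0.98, 0.105, 0, -1]
    - [-0.017, 0.98, 0.105, 0, -1]
    - [-0.017, 0.98, 0.105, 0, 0.5]
    - [-0.017, 0.98, 0.105, 0, 0.8]
    - [-0.017, 0.98, 0.105, 0, 0.8]
    - [-0.017, 0.98, 0.105, 0, 0.8]

```text
time: 11.32
eef_pos: [0.4752, 0.3172, 0.0096]
orientation: [0.425, 1.571, 0.425]
force: [0.5, 0.2, 1.2]
opening: 0.899
```

Request:
play_rows:
  deltas:
    - [-0.15, 0, 0, 0, 0.8]
    - [-0.3, 0, 0, 0, 0.8]
    - [-0.45, 0, 0, 0, 0.8]
    - [-0.55, 0, 0, 0, 1]
    - [-0.55, 0, 0, 0, 1]
    - [-0.55, 0, 0, 0, 1]

```text
time: 12.08
eef_pos: [0.4744, 0.3167, 0.2286]
orientation: [-2.651, 1.569, -2.651]
force: [-0.4, 0.1, -0.4]
opening: 0.996
```

```bash
python3 look.py i_w
python3 - <<'E'
from ring import *
w=cam('wrist')
for X in [(.398,.314,.023),(.475,.318,.023),(.55,.324,.023)]:
    p=proj(w,X)[0]
    c,m=ring(w,int(p[0]),int(p[1]),r=min(32,int(min(p[1],400-p[1]))),th=(70,165));e=cv2.fitEllipse(c);print(p,np.round(e[0]+e[1],1),circ_on(w,c,.023),onz(w,[e[0]],.023).round(4))
E
```

```text
12.125 [0.474  0.3164 0.2277] [-0.32 -0.14 -0.24] 1.002
[[-0.003  0.     1.   ]
 [-0.002  1.    -0.   ]
 [-1.    -0.002 -0.003]]
[ 0.512  0.208  1.767  0.     1.17  -1.058]
[[-0.001  0.946  0.324  0.39 ]
 [ 1.     0.001 -0.001  0.316]
 [-0.001  0.324 -0.946  0.371]
 [ 0.     0.     0.     1.   ]]
[319.5464897   95.82751319] [321.7  93.6  47.   48.9] [0.3966 0.3162 0.0245] [[0.3958 0.3162 0.023 ]]
[323.2767202  170.25468474] [323.4 168.2  42.4  43.5] [0.4734 0.3181 0.0243] [[0.4727 0.3181 0.023 ]]
[328.26832512 233.63639338] [329.3 231.7  36.7  40.1] [0.5482 0.325  0.0241] [[0.5475 0.3251 0.023 ]]
```

View pics/i_w.png

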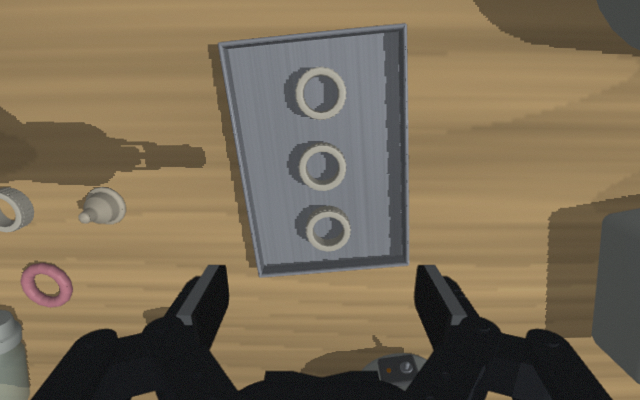

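Request:
play_rows:
  deltas:
    - [-0.1, -0.1, 0.01, 0, 1]
    - [-0.175, -0.24, 0.02, 0.1, 1]
    - [-0.175, -0.38, 0.03, 0.2, 1]
    - [-0.175, -0.53, 0.04, 0.3, 1]
    - [-0.175, -0.68, 0.05, 0.4, 1]
    - [-0.175, -0.83, 0.06, 0.5, 1]
    - [-0.175, -0.98, 0.07, 0.6, 1]
    - [-0.175, -1, 0.08, 0.667, 1]
    - [-0.175, -1, 0.08, 0.667, 1]
    - [-0.175, -1, 0.08, 0.667, 1]

```text
time: 13.42
eef_pos: [0.5065, -0.0822, 0.2982]
orientation: [-2.456, 1.568, 2.782]
force: [-0.1, -0.4, -0.0]
opening: 0.999
```

```bash
python3 look.py j_w
```

```text
13.475 [ 0.5067 -0.0819  0.2986] [ 0.76  0.49 -0.67] 1.002
[[-0.002  0.865  0.502]
 [ 0.001  0.502 -0.865]
 [-1.    -0.001 -0.001]]
[-0.245  0.033  1.817  0.     1.294 -0.771]
[[ 0.865  0.476  0.16   0.464]
 [ 0.502 -0.818 -0.281 -0.01 ]
 [-0.003  0.324 -0.946  0.441]
 [ 0.     0.     0.     1.   ]]
```

View pics/j_w.png

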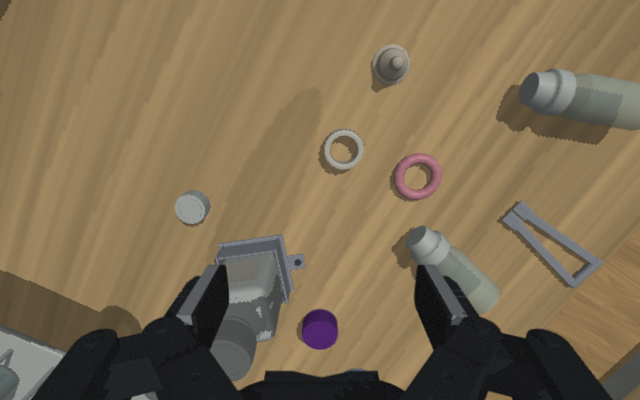

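Request:
play_rows:
  deltas:
    - [0, -0.08, 0.13, 0, 1]
    - [0, -0.14, 0.26, 0, 1]
    - [0, -0.2, 0.36, 0, 1]
    - [0, -0.237, 0.42, 0, 1]
    - [0, -0.237, 0.42, 0, 1]
    - [0, -0.237, 0.42, 0, 1]

```text
time: 14.22
eef_pos: [0.509, -0.2743, 0.2992]
orientation: [3.045, 1.57, 1.999]
force: [-0.3, 1.0, -0.1]
opening: 0.999
```

```bash
python3 look.py k_w
```

```text
14.275 [ 0.5091 -0.2741  0.2993] [-0.22 -0.3   0.22] 0.997
[[-0.     0.865  0.501]
 [ 0.001  0.501 -0.865]
 [-1.     0.    -0.001]]
[-5.700e-01  1.630e-01  1.673e+00  1.000e-03  1.306e+00 -1.095e+00]
[[ 0.865  0.475  0.162  0.467]
 [ 0.502 -0.818 -0.281 -0.202]
 [-0.001  0.324 -0.946  0.442]
 [ 0.     0.     0.     1.   ]]
```

View pics/k_w.png

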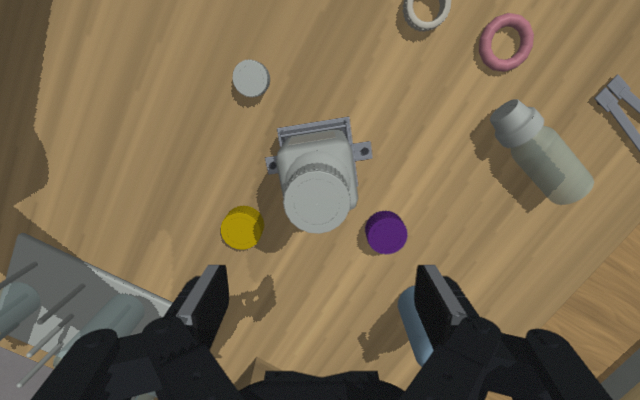

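```bash
cat > cap.py <<'E'
from h import *
import sys
w=cam('wrist')
u0,v0,r0=map(int,sys.argv[1:4])
g=cv2.GaussianBlur(cv2.cvtColor(w['pixels'],cv2.COLOR_BGR2GRAY),(3,3),0)
best=cv2.HoughCircles(g[v0-60:v0+60,u0-60:u0+60],cv2.HOUGH_GRADIENT,1,100,param1=80,param2=10,minRadius=r0-5,maxRadius=r0+5)
print(best)
c=best[0,0]+[u0-60,v0-60,0]
print(c,'on z=.185',onz(w,[c[:2]],.185), 'radius at .185', np.linalg.norm(onz(w,[c[:2]],.185)-onz(w,[c[:2]+[c[2],0]],.185)))
im=w['pixels'].copy();cv2.circle(im,(int(c[0]),int(c[1])),int(c[2]),(0,0,255),1)
cv2.imwrite(f'pics/{sys.argv[4]}.png',cv2.resize(im[v0-60:v0+60,u0-60:u0+60],None,fx=4.5,fy=4.5,interpolation=cv2.INTER_NEAREST))
np.savez(f'{sys.argv[4]}.npz',c=c,**{k:w[k] for k in ['fx','fy','cx','cy','dist','pose']})
E
python3 cap.py 317 198 33 k_cap
```

```text
[[[58.5 60.5 35.1]]]
[315.5        198.5         35.09999847] on z=.185 [[ 0.50640682 -0.27996704  0.185     ]] radius at .185 0.028883888377107966
```

View pics/k_cap.png

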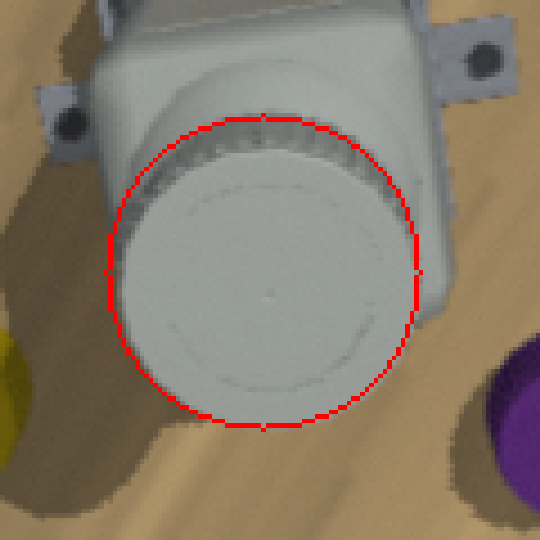

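Request:
play_rows:
  deltas:
    - [0.06, 0, 0, 0, 1]
    - [0.12, 0, 0, 0, 1]
    - [0.135, 0, 0, 0, 1]
    - [0.135, 0, 0, 0, 1]

```text
time: 14.82
eef_pos: [0.509, -0.2751, 0.2455]
orientation: [-2.819, 1.57, 2.417]
force: [0.5, -0.2, 0.7]
opening: 1.001
```

```bash
python3 look.py l_w
python3 - <<'E'
from h import *
im=cv2.imread('pics/l_w.png');cv2.imwrite('pics/l_c.png',cv2.resize(im[110:260,240:400],None,fx=4,fy=4,interpolation=cv2.INTER_NEAREST))
k=dict(np.load('k_cap.npz'))
print(onz(k,[(317.1,202.3)],.185))
E
```

```text
14.875 [ 0.5095 -0.2756  0.2463] [-0.58  0.72  0.62] 0.998
[[ 0.001  0.866  0.5  ]
 [-0.001  0.5   -0.866]
 [-1.     0.001  0.001]]
[-0.571  0.206  1.73   0.     1.204 -1.095]
[[ 0.865  0.474  0.162  0.467]
 [ 0.501 -0.818 -0.282 -0.203]
 [-0.001  0.325 -0.946  0.388]
 [ 0.     0.     0.     1.   ]]
[[ 0.50919921 -0.28217947  0.185     ]]
```

View pics/l_c.png

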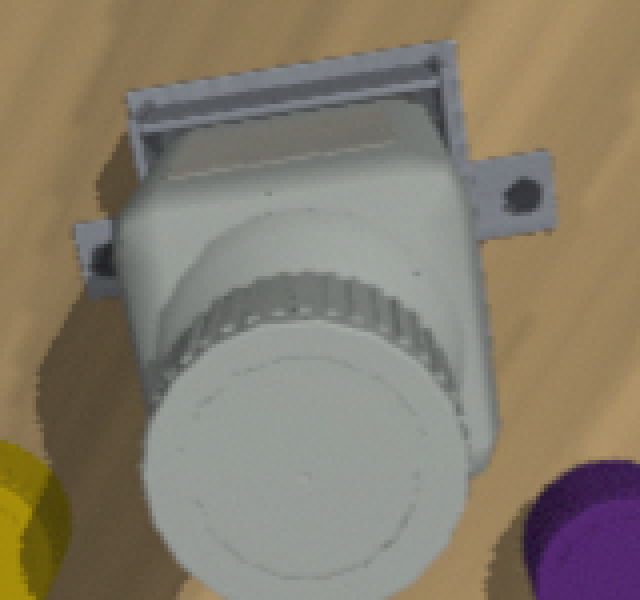

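Run:
```python
from h import *
k=dict(np.load('k_cap.npz'));w=cam('wrist')
print(tri(k,(316.9,203.3),w,(317,229.2)))
for z in (.18,.185): print(onz(k,[(316.9,203.3)],z),onz(w,[(317,229.2)],z))
t=cam('top');s=cam('scene')
cv2.imwrite('pics/l_s.png',cv2.resize(s['pixels'][160:260,180:280],None,fx=6,fy=6))
print(arm.state()['eef_pos'])
```

```text
(array([ 0.50753066, -0.27887645,  0.19781183]), np.float64(0.0003998564125592355))
[[ 0.51032717 -0.28460145  0.18      ]] [[ 0.51150515 -0.28583962  0.18      ]]
[[ 0.50949371 -0.28302271  0.185     ]] [[ 0.51043787 -0.28385657  0.185     ]]
[ 0.50967122 -0.27614699  0.24685347]
```

View pics/l_s.png

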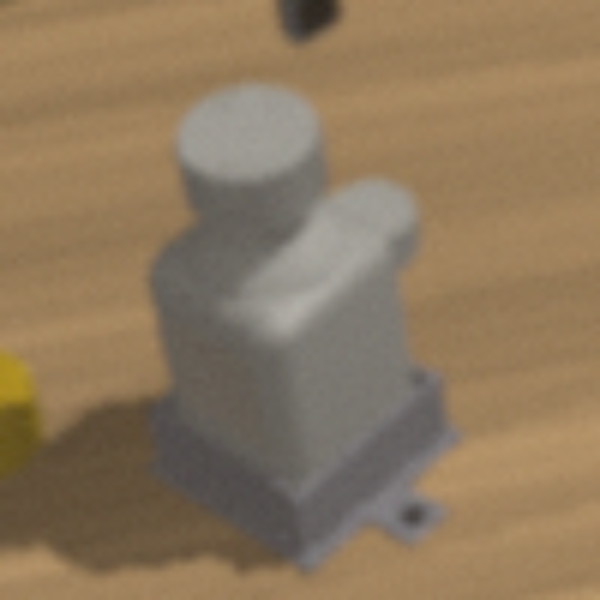

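Run:
```python
from h import *
t=cam('top');s=cam('scene');w=cam('wrist')
print(tri(t,(433,227.9),s,(221.6,182.4)));print(tri(t,(433,227.9),w,(317,229.2)));print(tri(s,(221.6,182.4),w,(317,229.2)))
print(onz(t,[(433,227.9)],.185),onz(s,[(221.6,182.4)],.185))
# radius check on top view: width crop 567..650
print(np.linalg.norm(np.diff(onz(t,[(250+567/3.3,228),(250+650/3.3,228)],.185),axis=0)))
# small cap
print(np.linalg.norm(np.diff(onz(t,[(250+452/3.3,280),(250+513/3.3,280)],.02),axis=0)))
```

```text
(array([ 0.50943806, -0.28057909,  0.18451707]), np.float64(0.0018459119107033894))
(array([ 0.5076421 , -0.27764492,  0.20026516]), np.float64(0.0018323942605555112))
(array([ 0.51058325, -0.28172745,  0.18624333]), np.float64(0.0044178300671567135))
[[ 0.50921876 -0.28137515  0.185     ]] [[ 0.51049327 -0.27970813  0.185     ]]
0.053996646622341035
0.04605369742548134
```

Request:
play_rows:
  deltas:
    - [0.05, -0.005, 0.013, 0, 1]
    - [0.13, -0.005, 0.013, 0, 1]
    - [0.2, -0.005, 0.013, 0, 1]
    - [0.2275, -0.005, 0.013, 0, 1]
    - [0.2275, -0.005, 0.013, 0, 1]
    - [0.2275, -0.005, 0.013, 0, -1]
    - [0.2275, -0.005, 0.013, 0, -1]
    - [0.2275, -0.005, 0.013, 0, -1]
    - [0.2275, -0.005, 0.013, 0, -1]
    - [0.2275, -0.005, 0.013, 0, -1]
    - [0.2275, -0.005, 0.013, 0, -1]

```text
time: 16.55
eef_pos: [0.5105, -0.2821, 0.1553]
orientation: [0.29, 1.568, -0.758]
force: [0.5, -1.8, 4.9]
opening: 0.645
```

```bash
python3 look.py m_w;python3 -c "
from h import *
s=cam('scene');cv2.imwrite('pics/m_s.png',cv2.resize(s['pixels'][130:260,170:300],None,fx=4.5,fy=4.5))"
```

```text
16.6 [ 0.5105 -0.2821  0.1552] [-0.18 -1.38  5.53] 0.643
[[ 0.002  0.866  0.5  ]
 [-0.002  0.5   -0.866]
 [-1.     0.001  0.002]]
[-5.790e-01  3.100e-01  1.797e+00 -1.000e-03  1.031e+00 -1.102e+00]
[[ 0.866  0.473  0.164  0.468]
 [ 0.501 -0.818 -0.284 -0.209]
 [-0.     0.328 -0.945  0.297]
 [ 0.     0.     0.     1.   ]]
```

View pics/m_w.png

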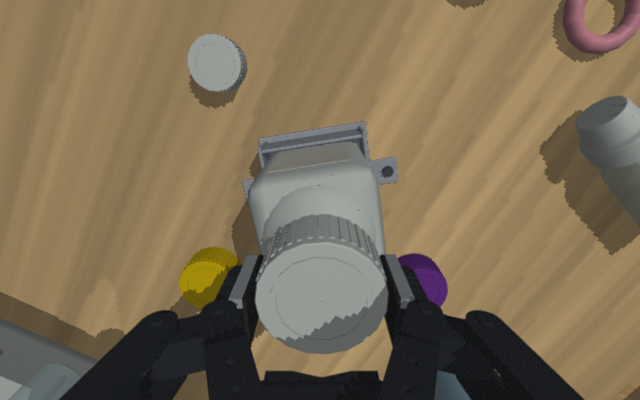

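View pics/m_s.png

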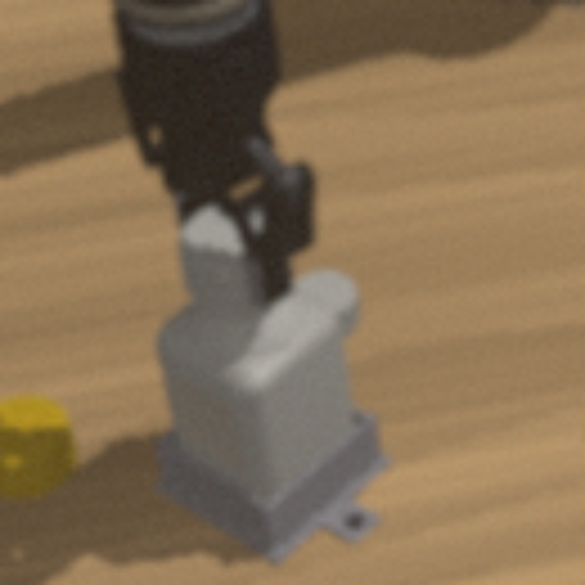

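Request:
play_rows:
  deltas:
    - [0.01, 0, 0, 0, -1]
    - [0.018, 0, 0, 0, -1]
    - [0.018, 0, 0, 0, -1]
    - [0.018, 0, 0, 0, -1]

```text
time: 17.15
eef_pos: [0.5105, -0.2821, 0.1505]
orientation: [0.172, 1.569, -0.876]
force: [-4.0, 1.0, 16.2]
opening: 0.642
```

Request:
play_rows:
  deltas:
    - [0, 0, 0, -0.07, -1]
    - [0, 0, 0, -0.14, -1]
    - [0, 0, 0, -0.21, -1]
    - [0, 0, 0, -0.28, -1]
    - [0, 0, 0, -0.35, -1]
    - [0, 0, 0, -0.42, -1]
    - [0, 0, 0, -0.49, -1]
    - [0, 0, 0, -0.56, -1]
    - [0, 0, 0, -0.63, -1]
    - [0, 0, 0, -0.69, -1]
    - [0, 0, 0, -0.69, -1]
    - [0, 0, 0, -0.69, -1]

```text
time: 18.65
eef_pos: [0.5108, -0.282, 0.1504]
orientation: [-0.742, 1.568, -0.705]
force: [-4.3, 1.5, 15.4]
opening: 0.642
```

```bash
python3 look.py n_w
```

```text
18.7 [ 0.5108 -0.282   0.1505] [-4.11  1.08 16.48] 0.64
[[ 0.002 -0.037  0.999]
 [-0.002  0.999  0.037]
 [-1.    -0.002  0.002]]
[-0.579  0.317  1.8   -0.     1.022 -2.186]
[[-0.038  0.944  0.327  0.426]
 [ 0.999  0.037  0.011 -0.285]
 [-0.002  0.327 -0.945  0.293]
 [ 0.     0.     0.     1.   ]]
```

View pics/n_w.png

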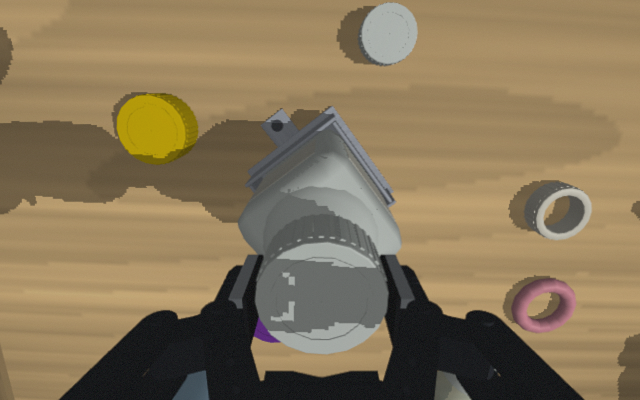

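Request:
play_rows:
  deltas:
    - [-0.01, 0, 0, 0, -1]
    - [-0.02, 0, 0, 0, -1]
    - [-0.03, 0, 0, 0, -1]
    - [-0.03, 0, 0, 0, -1]

```text
time: 19.2
eef_pos: [0.5099, -0.2815, 0.1591]
orientation: [-1.021, 1.57, -0.985]
force: [0.3, -2.6, 2.5]
opening: 0.645
```

Request:
play_rows:
  deltas:
    - [-0.02, 0, 0, 0, -1]
    - [-0.05, 0, 0, 0, -1]
    - [-0.09, 0, 0, 0, -1]
    - [-0.13, 0, 0, 0, -1]
    - [-0.17, 0, 0, 0, -1]
    - [-0.21, 0, 0, 0, -1]
    - [-0.235, 0, 0, 0, -1]
    - [-0.244, 0, 0, 0, -1]
    - [-0.244, 0, 0, 0, -1]
    - [-0.244, 0, 0, 0, -1]
    - [-0.244, 0, 0, 0, -1]

```text
time: 20.58
eef_pos: [0.5094, -0.2811, 0.2561]
orientation: [2.541, 1.569, 2.577]
force: [0.2, 0.7, -0.3]
opening: 0.639
```

```bash
python3 look.py o_w;python3 -c "
from h import *
s=cam('scene');cv2.imwrite('pics/o_s.png',cv2.resize(s['pixels'][100:260,150:310],None,fx=3.7,fy=3.7));cv2.imwrite('pics/o_full.png',s['pixels'])
t=cam('top');cv2.imwrite('pics/o_t.png',t['pixels'])"
```

```text
20.625 [ 0.5095 -0.2812  0.2562] [ 1.71  0.02 -0.04] 0.642
[[-0.001 -0.036  0.999]
 [ 0.001  0.999  0.036]
 [-1.     0.001 -0.001]]
[-0.579  0.204  1.712 -0.     1.226 -2.186]
[[-0.037  0.945  0.324  0.425]
 [ 0.999  0.035  0.013 -0.285]
 [ 0.001  0.324 -0.946  0.399]
 [ 0.     0.     0.     1.   ]]
```

View pics/o_w.png

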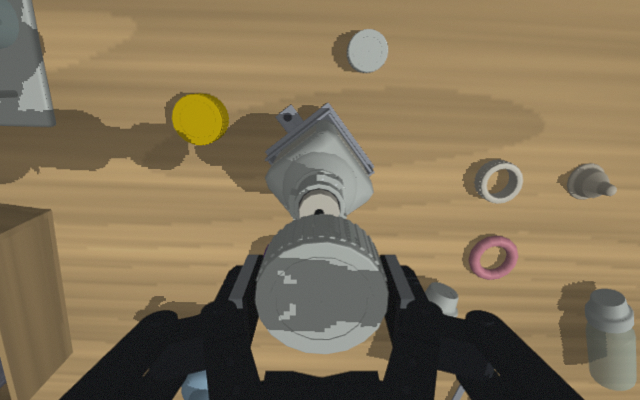

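View pics/o_s.png

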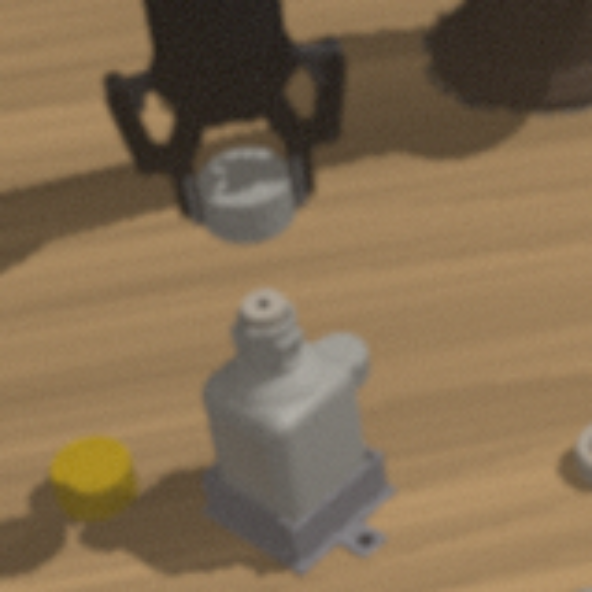

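View pics/o_t.png

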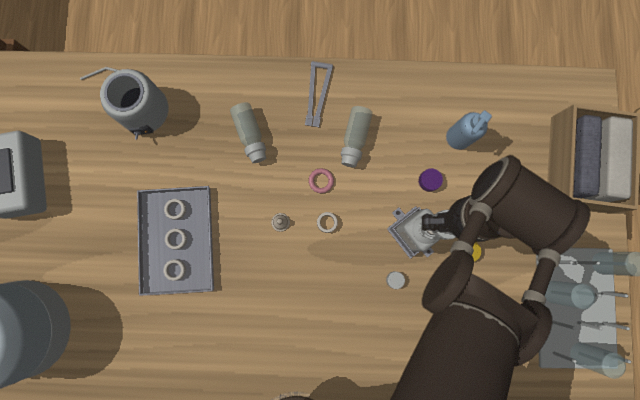

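View pics/o_full.png

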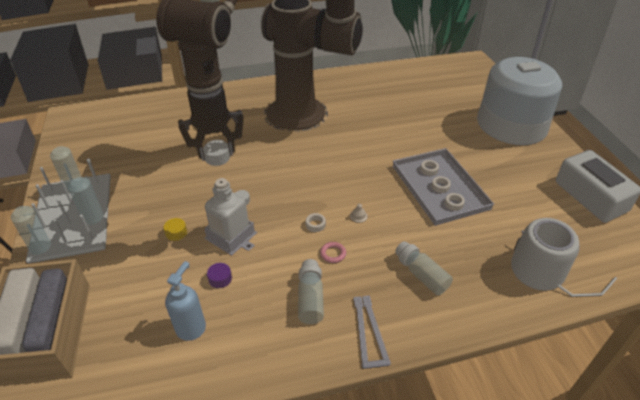

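Run:
```python
from h import *
s=cam('scene');o,d=ray(s,[(150+246/3.7,100+178/3.7)])
k=(.509-o[0])/d[0][0];print('cap top',o+k*d[0])
o,d=ray(s,[(150+264/3.7,100+303/3.7)]);print('mouth',o+d[0]*((.175-o[2])/d[0][2]))
st=arm.state();print(st['time'],st['eef_pos'],np.abs(st['qd']).max())
arm.close_job()
```

```text
cap top [ 0.509      -0.2776547   0.28350445]
mouth [ 0.49676802 -0.28012999  0.175     ]
20.775 [ 0.50968219 -0.28127997  0.25660567] 0.0025406730750088175
the job is handed in; nothing more can be done
```

I laid two loose collars flat in the tray beside the first one. I then pressed, twisted and lifted the cap off the bottle, and handed the job in at 20.8 s with it still held above the neck.

**Collars:** The two came from about (0.426, 0.066) and (0.433, −0.074). The three in the tray are at about (0.397, 0.316), (0.473, 0.318) and (0.548, 0.325). They are about 75 mm apart and not stacked.

**Spare and bystanders:** In the last pictures the spare collar, teether, teat and both glass bottles look to be where they started. I compared these by eye and did not measure them again.

**Cap:** I took the white cap on the bottle, which measured about 54 mm across; the other white cap is 46 mm. I pressed it with about 16 N, turned it about 62° anticlockwise and lifted it with almost no pull. It is still gripped and level by eye, and the arm is at rest. The open neck is visible below.

**Checks that disagreed:**
- **Wrist views of the cap top:** The two close together put it at 198 mm and the wrist and top pair at 200 mm. The scene and top pair gave 184.5 mm, close to the stated 185 mm, so I used that.
- **Final cap height:** The last scene check put the cap's top at about 284 mm, so its lower edge is about 79 mm above the rim.
- **Neck position:** That same scene check put the neck about 13 mm from the cap's axis. The likely cause is that the spot I picked was the sprung insert standing above the rim. I lifted straight up, and the arm's readings put the tool within about 1.5 mm of where it gripped.

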